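Take the pantry pile apart and put everything on its own place

ROBOT

A 7-joint arm with a two-finger parallel gripper is mounted at the origin on a cart in front of the work surface, level with it; the furniture and walls round the work are solid. World frame = base frame: x ahead of the robot, y to its left, z up, the work surface at z = 0. Lengths are in m, angles in rad, forces in N, time in s.
With the tool pointing down it reaches from about 0.35 to 0.9 m from the base axis. Payload 8.1 kg.
Tool frame: the origin (TCP) lies midway between the tips of the shut fingers; the grasp point (between the pads) lies behind it (arm.tcp_to_grasp is the z of the grasp point in the tool frame, in m); z points along the fingers, y is the line along which they close (so a half turn about z gives the same grasp; the last joint's range is limited). The gripper opens to 92 mm and grips with 3 to 60 N. Pads are 19 mm wide; open, the fingers measure 130 mm over their backs; the gripper's body (75 mm by 190 mm) begins 47 mm behind the grasp point.
Start: joints at [1.069, 0.434, 0.025, 1.573, -0.012, 1.134, -0.075], TCP at [0.243, -0.576, 0.227] pointing down, gripper open.
Joint ranges: [-2.62, 2.62], [-0.44, 2.09], [-1.27, 1.32], [0.08, 2.57], [-1.32, 4.46], [0.12, 2], [-2.74, 2.74]. Speed limits (rad/s): [2.22, 2.22, 3.01, 3.01, 3.14, 3.14, 3.14].

INTERFACE

Orientations are given as a rotation vector (axis times angle).
In Python, from cell import readout, vision, arm gives the robot as it stands.
- The arm moves only by the tool carry_out, never from a script. Its argument "increments" is one flat list of numbers, 6 for each row, row after row: the shift along the world's x, y, z in mm, then the turn, a rotation vector about the world's x, y, z in rad. In form: [tx, ty, tz, wx, wy, wz, tx, ty, tz, wx, wy, wz, ...]. A call has 1 to 20 rows; each row shifts and turns the commanded pose from where the row before left it; what a row does not reach is not made up. A row lasts 1/8 s, in which the tool goes at most 62.5 mm and 10.7 degrees, less where a joint would pass 70% of its speed; a pose out of reach is approached as far as the arm can. A call with a gripper value outside its range is refused whole. "grip" is the closure, from 0 (fully open) to 1 (shut), set as the call begins (left out, the last holds). The fingers move at their own pace and stop on an object; "newtons" is the grip in N (left out, the last holds). Time passes only in rows, so rows that do not move let the fingers close. It gives the time, the measured TCP pose, the force, the opening and the grip force at its end, in the units of the state.
- readout.observe(): the state, without advancing time (a new reading comes with each control period).
- vision.get_image(name): name is "side" or "top" or "wrist"; returns the picture (480x640x3 uint8, red, green, blue); there is no depth.
- vision.calibration(name): a dict with "fov_y" (degrees; the focal length in pixels is half the picture's height over the tangent of half this angle, whatever the lens; pixels are square), "cx", "cy" (the principal point, pixels), "pose" (4x4, takes a point from camera to world coordinates). Camera axes: x right, y up, looking along -z (the intrinsics and any distortion apply to the point x, -y, -z); pixel columns grow to the right and rows downward; lengths in m; the calibration is good to about 2 mm. A picture is of the moment at which its call begins: read the wrist's pose just before it. calibration takes no time and is no camera call; for the wrist camera it gives the pose at the moment of the call.
- arm.sign_off(): hands the job in; it is judged then, once.
The state is a dict: "clock": time; "joints": joint angles; "dq": joint speeds; "joint_efforts": joint torques, N m; "position": TCP position; "ee_rot": TCP orientation; "force": force on the tool from outside, world axes, zero at the start; "ft_torque": the same for the moment, N m; "width": opening from 0.0 (shut) to 1.0 (fully open); "gripper_force": force on a finger pad.
Only numpy, scipy, OpenCV 4.12 (cv2) and the standard library are available. Lean on these libraries where they do the work, as an engineer would, in place of code of your own. Each camera call takes 0.05 s, during which the arm holds its last target. There are 200 camera calls.

TASK

Someone piled the pantry things on top of one another to wipe the sideboard. Take the pile apart from the top down, one thing at a time, and put each on its own place: first the dark-capped spice jar upright in the middle of the little white saucer, then the red-lidded mustard jar upright in the middle of the round cork coaster, then the pine box the right way up in the middle of the blue tile with its long side along the tile's long side, and last the red pasta carton lying flat in the middle of the wooden chopping board, lengthwise along it. Do not tip anything over, and leave the mug where it stands.

Things in the scene. Friction and masses are not known exactly. Their poses are not given: they have to be found in the camera images.
- spice: Spice jar, top of the pile: upright glass cylinder 41 mm across and 105 mm tall, about 0.11 kg, blue label, black-brown cap (the top 21 mm). Origin at the centre of its underside, z up along its axis. It stands loose on the mustard jar's lid, about on its axis (up to 5 mm off).
- mustard: Mustard jar, second from the top: yellow jar with a red lid, upright, 86 mm tall, 0.36 kg. Body at most 59 mm across (at half height), lid 56 mm across (the top 11 mm). Origin at the centre of its underside, z up. It stands loose on the pine box, up to 8 mm off its middle.
- pine_box: Small closed pine box, third from the top, lid fixed shut: 66 mm along its own x, 96 mm along its own y, 69.5 mm high to the flat lid, 0.28 kg. Origin at the centre of its underside, z up. It stands loose on the middle of the carton, its long side along the carton (within 6 degrees). Turned by half a turn it looks and counts the same.
- carton: Long pasta carton, bottom of the pile, lying flat on the sideboard: red with a yellow band round one half and a whitish band round the other, 196 mm along its own x, 60 mm along its own y, 46 mm high, about 0.35 kg, rigid. Origin at the centre of its underside, z up. Its ends stick out from under the pine box. Either way round on the board is right.
- saucer: Place of the spice jar: small white saucer with a red rim line, fixed, 114 mm across, rim 16 to 18 mm high. Origin at the centre of its underside, on the sideboard. It dips towards the middle: a jar standing there has its underside 8 to 11 mm above the saucer's origin.
- coaster: Place of the mustard jar: round brown cork coaster, fixed, 100 mm across, 8 mm thick, flat. Origin at the centre of its underside.
- tile: Place of the pine box: blue glazed rectangular tile, fixed, 110 mm along its own x, 140 mm along its own y, its flat top 8 mm above the sideboard. Origin under its centre, on the sideboard.
- board: Place of the pasta carton: light wooden chopping board, fixed, 145 mm along its own x, 235 mm along its own y, 22 mm thick, flat top. Origin at the centre of its underside.
- mug: Bystander, to be left alone: small white mug with a green band and a red inside, 65 mm across, 49 mm high, handle to its own -y side (92 mm over the handle). Loose. Origin on its underside, 13 mm from the axis of the cup towards the handle.
Mind the look-alikes: they are no part of the job. Of the things shaped like the saucer, the white one is meant.

How it is judged:
By the outcome, as a careful person would: the job done as asked, in the order asked, and still so for the second after the job is handed in, with the robot touching nothing.
It also fails if it takes over 99 s, if anything falls off the work surface, if the arm or the gripper's body presses on something with over 40 N, if the wrist force passes 120 N, or if a joint passes its speed limit or range.

## Working session

There is one attempt and no reset: what is moved stays moved. The work goes in short steps, Python scripts to look and compute and a tool call to move; the robot and the scene stay as the last step left them, time stands still between calls to the robot, and variables do not carry over. Pictures are saved under pics/ and viewed, at most 14 in all, crops included, and the job is handed in when it is done.

Besides the shell and the picture viewer there is one more tool, called after "Emit:" in YAML: its name, and indented under it one key for each argument. carry_out: Moves the arm, as the interface text tells. Its arguments: {"type":"object","properties":{"increments":{"type":"array","items":{"type":"number"}},"grip":{"type":"number"},"newtons":{"type":"number"}},"required":["increments"]}

```bash
mkdir -p pics; ls; python3 - <<'E'
from cell import readout, vision, arm
import cv2,numpy as np
s=readout.observe(); print(s); print(arm.tcp_to_grasp)
for n in ["top","side"]:
    c=vision.calibration(n); print(n,c)
    cv2.imwrite(f"pics/{n}0.png",vision.get_image(n)[:,:,::-1])
print(vision.calibration("wrist"))
E
```

```text
pics
{'clock': 0.0, 'joints': array([ 1.06939655,  0.43524247,  0.02496102,  1.57410993, -0.01153868,
        1.13396738, -0.07509422]), 'dq': array([ 0.00057219, -0.00049312, -0.00139837, -0.00219207, -0.0001668 ,
        0.00072009,  0.00106032]), 'joint_efforts': array([-6.38144957e-04, -6.67847300e+01,  9.84682515e-01, -3.14461541e+01,
       -6.05509174e-02,  4.26724227e-02,  1.49409348e-04]), 'position': array([ 0.2424326 , -0.5755139 ,  0.22592777]), 'ee_rot': array([-3.07787990e+00, -6.21950621e-01,  7.88156054e-04]), 'force': array([-0.49805965, -0.31263817,  0.22242385]), 'ft_torque': array([-0.01166164, -0.01042584,  0.00268146]), 'gripper_force': 0.0, 'width': 0.9953175575065659}
-0.0188
top {'fov_y': 44.55208807633829, 'cx': 314.2167159346337, 'cy': 235.85831121935712, 'pose': array([[-0.00735335,  0.99209199, -0.12529727,  0.36225724],
       [-0.99996814, -0.00768454, -0.00216009, -0.01794579],
       [-0.00310586,  0.12527739,  0.99211689,  1.72494178],
       [ 0.        ,  0.        ,  0.        ,  1.        ]])}
side {'fov_y': 50.47624233260147, 'cx': 314.4807922947664, 'cy': 243.34611664098006, 'pose': array([[ 9.98570037e-01, -3.63609146e-04,  5.34579201e-02,
         6.34065039e-01],
       [ 4.94028430e-02,  3.88362530e-01, -9.20181452e-01,
        -1.14597402e+00],
       [-2.04264667e-02,  9.21506599e-01,  3.87825150e-01,
         6.31643680e-01],
       [ 0.00000000e+00,  0.00000000e+00,  0.00000000e+00,
         1.00000000e+00]])}
{'fov_y': 61.9555507770048, 'cx': 321.18821517439534, 'cy': 239.74890345616097, 'pose': array([[ 0.38749062,  0.8880197 ,  0.24753188,  0.3083659 ],
       [-0.92187266,  0.37365395,  0.10263301, -0.54626653],
       [-0.00135113, -0.2679622 ,  0.96342848,  0.38384987],
       [ 0.        ,  0.        ,  0.        ,  1.        ]])}
```

View pics/top0.png

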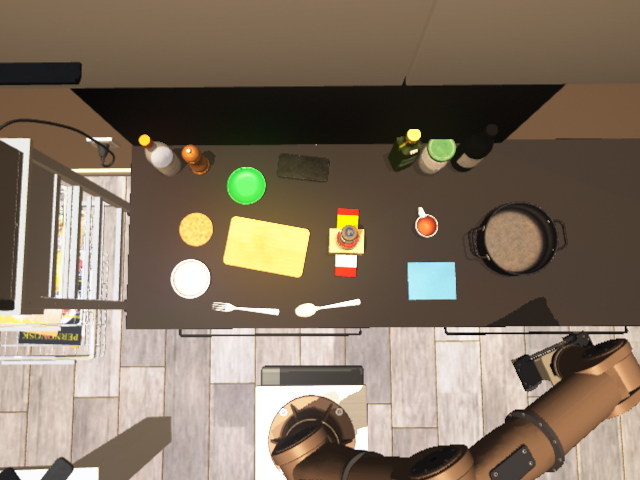

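View pics/side0.png

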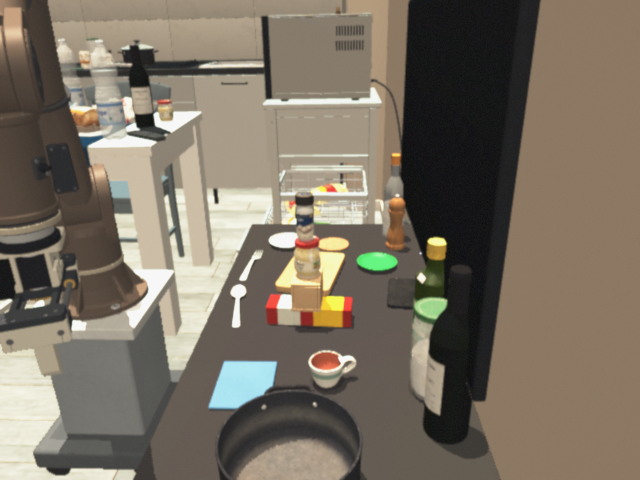

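Top view: white saucer at (190,279) and green saucer at (246,185); the white one fits the description. Coaster is at (196,229), board (267,246), pile (347,240), tile (432,281) and mug (427,225). The side view shows spice on mustard on box on carton, near column 305.

```bash
cat > h.py <<'E'
import cv2,numpy as np
from cell import readout, vision, arm
def ray(c,u,v):
    f=240/np.tan(np.radians(c["fov_y"]/2)); P=np.array(c["pose"])
    d=P[:3,:3]@np.array([(u-c["cx"])/f,-(v-c["cy"])/f,-1]); return P[:3,3],d
def onz(c,u,v,z):
    o,d=ray(c,u,v); return (o+d*(z-o[2])/d[2])[:2]
def rect(c,mask,z):
    """contour of biggest blob cast on plane z -> centre, size(mm), angle of long side (deg), pixel centre"""
    cs,_=cv2.findContours(mask.astype(np.uint8),cv2.RETR_EXTERNAL,cv2.CHAIN_APPROX_NONE)
    k=max(cs,key=cv2.contourArea)[:,0]
    w=np.array([onz(c,u,v,z) for u,v in k],np.float32)*1000
    (x,y),_,_=r=cv2.minAreaRect(w); b=cv2.boxPoints(r)
    e=[b[1]-b[0],b[2]-b[1]]; L=max(e,key=np.linalg.norm)
    el=cv2.fitEllipse(w)
    return dict(c=np.round([x,y],1),size=np.round(sorted(r[1]),1),ang=round(float(np.degrees(np.arctan2(L[1],L[0]))%180),1),ell=np.round(el[0]+el[1],1),px=k.mean(0).round(),box=k.min(0).tolist()+k.max(0).tolist())
def hsv(im): return cv2.cvtColor(im,cv2.COLOR_RGB2HSV)
def win(m,u0,u1,v0,v1):
    o=np.zeros_like(m); o[v0:v1,u0:u1]=m[v0:v1,u0:u1]; return o
E
python3 - <<'E'
from h import *
im=cv2.imread("pics/top0.png")[:,:,::-1].copy(); c=vision.calibration("top"); h=hsv(im); V=h[...,2];S=h[...,1]
for n,w,z in [("saucer",(165,216,255,303),.017),("coaster",(175,217,209,252),.008),("board",(218,315,212,282),.022),("tile",(400,463,255,305),.008),("mug",(410,442,204,240),.04)]:
    print(n,rect(c,win(V>70,*w),z))
p=win(V>70,325,370,200,285); print("pile",rect(c,p,.046))
red=win((V>90)&(S>200)&((h[...,0]<5)|(h[...,0]>175)),325,370,200,285)
ys,xs=np.nonzero(red); print(ys.min(),ys.max(),xs.min(),xs.max())
a=cv2.resize(im[130:310,130:390],None,fx=3,fy=3,interpolation=2)[:,:,::-1]
cv2.imwrite("pics/c1.png",a)
E
```

```text
saucer {'c': array([455.9, 349. ]), 'size': array([136.8, 149.4]), 'ang': 89.6, 'ell': array([456. , 348.6, 160.9, 173.6]), 'px': array([190., 278.]), 'box': [165, 255, 215, 302]}
coaster {'c': array([599.6, 337.3]), 'size': array([121.9, 128.1]), 'ang': 0.8, 'ell': array([599.7, 337. , 142.9, 149.3]), 'px': array([196., 230.]), 'box': [175, 209, 216, 251]}
board {'c': array([547.8, 128. ]), 'size': array([202.9, 282.9]), 'ang': 89.6, 'ell': array([548.1, 127. , 235.5, 339.9]), 'px': array([266., 246.]), 'box': [218, 212, 314, 281]}
tile {'c': array([ 448.2, -355.3]), 'size': array([143.1, 184.7]), 'ang': 89.6, 'ell': array([ 448.3, -354.8,  166.9,  218. ]), 'px': array([431., 280.]), 'box': [400, 255, 462, 304]}
mug {'c': array([ 614.8, -338.1]), 'size': array([ 90.4, 104.7]), 'ang': 178.4, 'ell': array([ 614.9, -338. ,  105.7,  122.8]), 'px': array([426., 222.]), 'box': [410, 204, 441, 239]}
pile {'c': array([ 556.8, -109.3]), 'size': array([128. , 244.1]), 'ang': 179.4, 'ell': array([ 557.5, -108.7,  145. ,  303.3]), 'px': array([347., 242.]), 'box': [325, 200, 369, 284]}
208 276 335 358
```

View pics/c1.png

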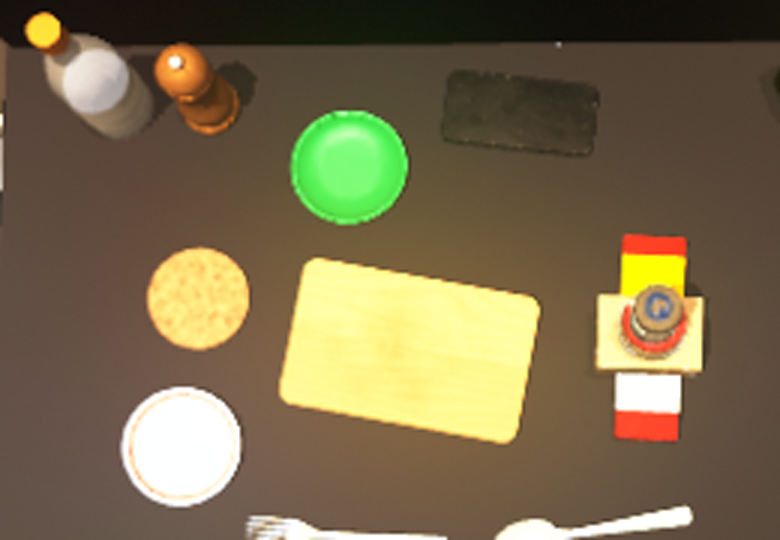

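The crop confirms the white saucer with a red rim line at crop (181,446), which is about (190,279) in full. The green one is the look-alike. The box's long side appears to run along image-horizontal, across the carton, so I'll measure it.

```bash
python3 - <<'E'
from h import *
im=cv2.imread("pics/top0.png")[:,:,::-1].copy(); c=vision.calibration("top"); h=hsv(im); V=h[...,2];S=h[...,1];H=h[...,0]
print(h[300,400],h[215,260],h[240,225])
m=V>140
for n,w,z in [("saucer",(165,216,255,303),.017),("coaster",(175,217,209,252),.008),("board",(218,315,212,282),.022),("tile",(400,463,255,305),.008),("mug",(410,442,204,240),.045)]:
    print(n,rect(c,win(m,*w),z))
red=win(m&(S>130)&((H<8)|(H>172)),325,370,200,285)
print("carton", rect(c,win(m,325,370,200,229),.046), rect(c,win(m,325,370,258,285),.046))
print("box",rect(c,win(m,325,370,230,255),.1155))
E
```

```text
[13 80 86] [ 19 128 118] [ 16 118 125]
saucer {'c': array([455.8, 348.7]), 'size': array([113.5, 116.9]), 'ang': 89.6, 'ell': array([456. , 348.9, 114.4, 115.4]), 'px': array([190., 278.]), 'box': [170, 259, 210, 298]}
coaster {'c': array([602.4, 337.1]), 'size': array([ 97.8, 101.8]), 'ang': 0.8, 'ell': array([602.2, 336.8,  99.3, 100.6]), 'px': array([196., 229.]), 'box': [179, 212, 212, 246]}
board {'c': array([547.9, 127.3]), 'size': array([147.9, 237.9]), 'ang': 79.3, 'ell': array([547.8, 127.2, 165.6, 281.3]), 'px': array([266., 246.]), 'box': [223, 216, 309, 277]}
tile {'c': array([ 445.1, -355.4]), 'size': array([108. , 141.7]), 'ang': 89.6, 'ell': array([ 445.2, -355.6,  125.5,  164.9]), 'px': array([431., 280.]), 'box': [407, 262, 456, 299]}
mug {'c': array([ 612.3, -338.4]), 'size': array([63.7, 87.6]), 'ang': 178.1, 'ell': array([ 607.9, -336.8,   62.1,   85.9]), 'px': array([425., 223.]), 'box': [415, 207, 437, 237]}
carton {'c': array([625.9, -99.6]), 'size': array([58.7, 84.4]), 'ang': 89.5, 'ell': array([ 623.3, -105.3,   63.9,   88. ]), 'px': array([345., 220.]), 'box': [329, 208, 358, 228]} {'c': array([ 483.6, -102. ]), 'size': array([51.7, 63.4]), 'ang': 89.6, 'ell': array([ 484.3, -103.1,   59.8,   70.4]), 'px': array([345., 267.]), 'box': [334, 258, 356, 276]}
box {'c': array([ 547.8, -102.3]), 'size': array([66.8, 99.9]), 'ang': 89.6, 'ell': array([ 547.6, -102.7,   74.1,  118. ]), 'px': array([346., 241.]), 'box': [328, 230, 364, 254]}
```

Emit:
carry_out:
  increments: [20,30,20,0,0,0.09,26,39,20,0,0,0.09,26,39,20,0,0,0.09,26,39,20,0,0,0.09,26,39,20,0,0,0.09,26,39,20,0,0,0.09,26,39,14,0,0,0.09,26,39,10,0,0,0.09,26,39,0,0,0,0.09,26,39,0,0,0,0.09,26,39,0,0,0,0.09,20,39,0,0,0,0.09,11,22,0,0,0,0.09,0,0,0,0,0,0,0,0,0,0,0,0]
  grip: 0

```text
clock: 1.98
position: [0.5533, -0.096, 0.3704]
ee_rot: [-2.226, -2.217, 0.002]
force: [-0.8, -0.2, 0.2]
width: 1.002
gripper_force: 0.0
```

```bash
python3 - <<'E'
from h import *
s=readout.observe(); print(s["clock"],s["position"],s["ee_rot"],s["joints"])
for n in ["wrist","top","side"]: cv2.imwrite(f"pics/{n}1.png",vision.get_image(n)[:,:,::-1])
print(vision.calibration("wrist")["pose"])
E
```

```text
1.975 [ 0.55327456 -0.09601061  0.37041436] [-2.22606594e+00 -2.21653563e+00  1.55581212e-03] [ 0.40608153  0.28715138 -0.4433631   1.4615072   0.12372793  1.42138431
 -0.04420068]
[[ 9.99984694e-01  5.30218889e-03  1.58098775e-03  5.53029886e-01]
 [-5.53198052e-03  9.63279962e-01  2.68442009e-01 -2.26285918e-02]
 [-9.96035838e-05 -2.68446646e-01  9.63294549e-01  5.28503375e-01]
 [ 0.00000000e+00  0.00000000e+00  0.00000000e+00  1.00000000e+00]]
```

View pics/wrist1.png

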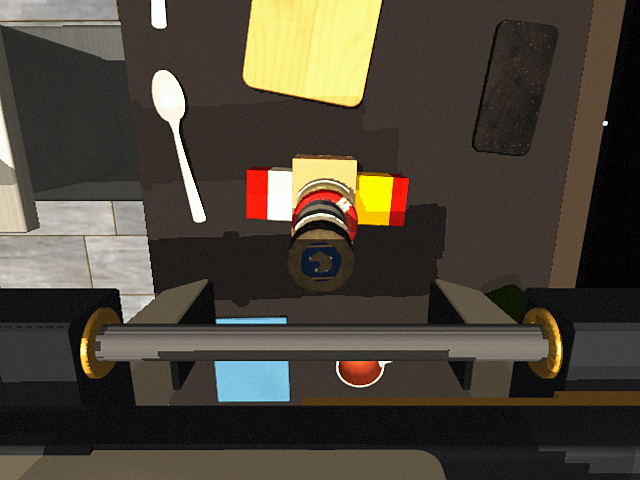

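Wrist view: the spice cap top is centred at about (320,262), the carton ends are at columns 246 and 408, and the mug is untouched at (360,370).

```bash
python3 - <<'E'
from h import *
c=vision.calibration("wrist"); P=c["pose"]
print("cap",onz(c,320,262,.3065),"left/right",onz(c,288,262,.3065),onz(c,355,262,.3065))
for p in [(246,170),(246,218),(408,178),(406,226)]: print("carton",onz(c,*p,.046))
for p in [(293,157),(356,157)]: print("box",onz(c,*p,.1155))
ct=vision.calibration("top"); print("top cap",onz(ct,349.3,232.7,.3065))
E
```

```text
cap [ 0.55189494 -0.09801619] left/right [ 0.53315719 -0.09791317] [ 0.57238901 -0.09812888]
carton [ 0.46287961 -0.07008024]
carton [ 0.45959409 -0.12871185]
carton [ 0.65693946 -0.08066514]
carton [ 0.65758542 -0.13995529]
box [ 0.52425246 -0.05046293]
box [ 0.58813076 -0.05081588]
top cap [ 0.54850486 -0.10056812]
```

Emit:
carry_out:
  increments: [-1,-2,-25,0,0,0,0,0,-30,0,0,0,0,0,-25,0,0,0,0,0,-20,0,0,0,0,0,-14,0,0,0,0,0,0,0,0,0,0,0,0,0,0,0]

```text
clock: 3.0
position: [0.5531, -0.0971, 0.2576]
ee_rot: [2.223, 2.218, 0.001]
force: [0.3, 0.8, 0.0]
width: 1.005
gripper_force: 0.0
```

Emit:
carry_out:
  increments: [0,0,0,0,0,0,0,0,0,0,0,0,0,0,0,0,0,0,0,0,0,0,0,0,0,0,0,0,0,0,0,0,0,0,0,0,0,0,0,0,0,0,0,0,0,0,0,0]
  grip: 1
  newtons: 15

```text
clock: 4.0
position: [0.5527, -0.097, 0.2567]
ee_rot: [2.224, 2.219, 0.0]
force: [0.1, 0.1, -0.5]
width: 0.441
gripper_force: 15.0
```

Emit:
carry_out:
  increments: [0,0,15,0,0,0,0,0,30,0,0,0,-6,20,10,0,0,0,-12,40,0,0,0,0,-14,50,0,0,0,0,-14,50,0,0,0,0,-14,50,0,0,0,0,-14,50,0,0,0,0,-12,40,0,0,0,0,-8,30,0,0,0,0,-3,17,0,0,0,0,0,0,0,0,0,0,0,0,0,0,0,0]

```text
clock: 5.62
position: [0.4562, 0.2486, 0.3116]
ee_rot: [2.225, 2.217, -0.001]
force: [0.1, -0.0, -1.5]
width: 0.439
gripper_force: 15.0
```

```bash
python3 - <<'E'
from h import *
s=readout.observe(); print(s["clock"],s["position"],s["ee_rot"],s["joints"])
c=vision.calibration("wrist"); im=vision.get_image("wrist"); cv2.imwrite(f"pics/wrist2.png",im[:,:,::-1]); h=hsv(im)
print("saucer",rect(c,(h[...,2]>130)&(h[...,1]<60)&(np.arange(480)[:,None]<290)&(np.arange(640)>180)[None],.017))
m=(h[...,2]>110)&(h[...,1]>90)&(np.arange(480)[:,None]<290)
for w in [(300,640,0,290),(0,300,0,290)]: print(rect(c,win(m,*w),.008))
E
```

```text
5.625 [0.45616274 0.24863591 0.31156716] [ 2.22511590e+00  2.21680449e+00 -1.11949791e-03] [-0.10055936  0.26712345 -0.63270706  1.65486387  0.16471013  1.27402624
 -0.7685598 ]
saucer {'c': array([457.9, 351.5]), 'size': array([113.2, 113.7]), 'ang': 179.7, 'ell': array([458. , 351.4, 112.9, 113.8]), 'px': array([323.,  98.]), 'box': [270, 42, 376, 154]}
{'c': array([564. , 182.8]), 'size': array([123.8, 149.4]), 'ang': 169.5, 'ell': array([565.4, 189.9, 126.1, 166.8]), 'px': array([413., 242.]), 'box': [350, 189, 482, 289]}
{'c': array([418.7, 353.2]), 'size': array([26.2, 88.7]), 'ang': 88.9, 'ell': array([457.9, 351.5, 100.4, 102.4]), 'px': array([284.,  98.]), 'box': [275, 55, 299, 141]}
```

View pics/wrist2.png

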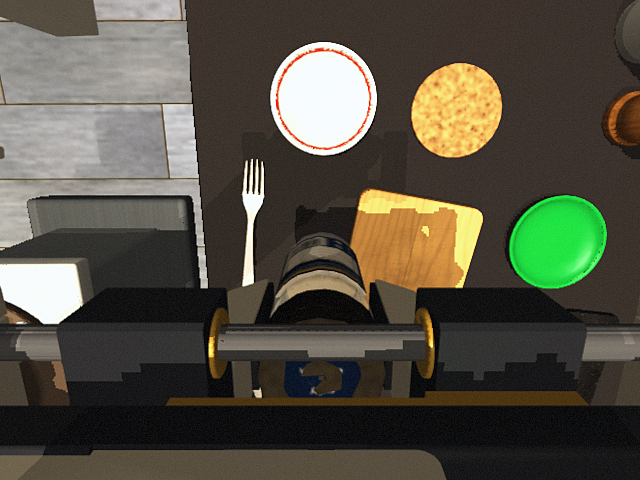

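Emit:
carry_out:
  increments: [0,25,-20,0,0,0,1,40,-40,0,0,0,0,28,-45,0,0,0,0,10,-45,0,0,0,0,0,-40,0,0,0,0,0,-25,0,0,0,0,0,-15,0,0,0,0,0,-8,0,0,0,0,0,0,0,0,0,0,0,0,0,0,0]

```text
clock: 6.92
position: [0.4572, 0.3535, 0.0747]
ee_rot: [2.224, 2.219, 0.003]
force: [-0.4, 0.0, 0.0]
width: 0.44
gripper_force: 15.0
```

Emit:
carry_out:
  increments: [0,0,-2,0,0,0,0,0,-2,0,0,0,0,0,0,0,0,0]

```text
clock: 7.3
position: [0.4566, 0.3529, 0.0696]
ee_rot: [2.224, 2.219, -0.0]
force: [-0.1, -0.3, -0.7]
width: 0.444
gripper_force: 15.0
```

Emit:
carry_out:
  increments: [1,-1.5,-2,0,0,0,0,0,-1,0,0,0,0,0,0,0,0,0,0,0,0,0,0,0]

```text
clock: 7.8
position: [0.4577, 0.3516, 0.0668]
ee_rot: [-2.224, -2.219, -0.0]
force: [-0.3, -0.2, -1.0]
width: 0.445
gripper_force: 15.0
```

Emit:
carry_out:
  increments: [0,0,-1,0,0,0,0,0,0,0,0,0]

```text
clock: 8.05
position: [0.4577, 0.3516, 0.0658]
ee_rot: [2.224, 2.219, 0.0]
force: [-0.1, 0.4, -0.9]
width: 0.443
gripper_force: 15.0
```

Emit:
carry_out:
  increments: [0,0,-1,0,0,0,0,0,0,0,0,0]

```text
clock: 8.3
position: [0.4579, 0.3518, 0.0656]
ee_rot: [2.223, 2.219, 0.001]
force: [-0.9, -2.0, 7.5]
width: 0.439
gripper_force: 15.0
```

Emit:
carry_out:
  increments: [0,0,-1,0,0,0,0,0,0,0,0,0]

```text
clock: 8.55
position: [0.4581, 0.3521, 0.0653]
ee_rot: [2.223, 2.219, 0.003]
force: [-2.4, -3.8, 16.2]
width: 0.442
gripper_force: 15.0
```

Emit:
carry_out:
  increments: [0,0,1.5,0,0,0,0,0,0,0,0,0]

```text
clock: 8.8
position: [0.4579, 0.3517, 0.0655]
ee_rot: [2.224, 2.219, 0.001]
force: [0.2, -0.4, 3.7]
width: 0.445
gripper_force: 15.0
```

Emit:
carry_out:
  increments: [0,0,0,0,0,0,0,0,0,0,0,0,0,0,0,0,0,0,0,0,0,0,0,0,0,0,0,0,0,0,0,0,20,0,0,0,0,0,30,0,0,0,0,0,40,0,0,0,0,0,45,0,0,0,0,-30,45,0,0,0,0,-30,20,0,0,0,0,-20,0,0,0,0,0,0,0,0,0,0]
  grip: 0

```text
clock: 10.42
position: [0.4581, 0.2699, 0.2655]
ee_rot: [2.226, 2.215, 0.0]
force: [-0.6, 0.7, 0.5]
width: 0.997
gripper_force: 0.0
```

```bash
python3 - <<'E'
from h import *
s=readout.observe(); print(s["clock"],s["position"])
c=vision.calibration("wrist"); im=vision.get_image("wrist"); cv2.imwrite(f"pics/wrist3.png",im[:,:,::-1]); 
cv2.imwrite("pics/top3.png",vision.get_image("top")[:,:,::-1]);cv2.imwrite("pics/side3.png",vision.get_image("side")[:,:,::-1])
h=hsv(im)
m=(h[...,2]>110)&(h[...,1]>90)&(h[...,0]>8)&(h[...,0]<30)
print(rect(c,win(m,400,560,30,220),.008))
E
```

```text
10.425 [0.45812337 0.26992696 0.2655348 ]
{'c': array([604. , 339.5]), 'size': array([98.7, 99.8]), 'ang': 179.7, 'ell': array([604.2, 339.5,  98.7,  99.1]), 'px': array([467., 130.]), 'box': [417, 79, 517, 181]}
```

View pics/wrist3.png

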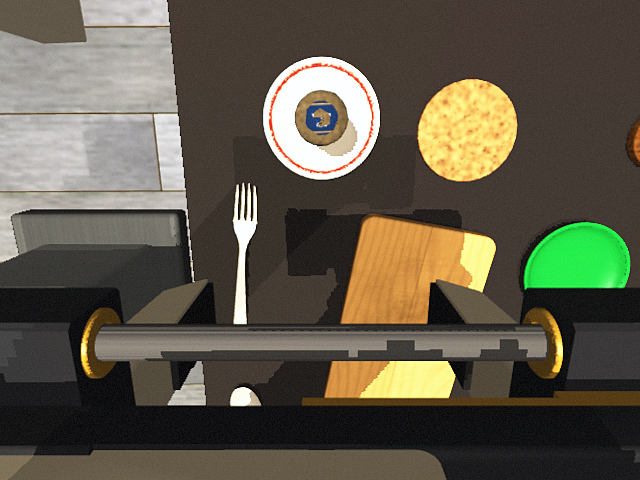

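Spice stands upright in the middle of the saucer, with its cap at (321,117). The coaster is at (467,130). Next is the mustard.

Emit:
carry_out:
  increments: [5,-20,15,0,0,0,10,-40,15,0,0,0,13,-50,10,0,0,0,13,-50,0,0,0,0,13,-50,0,0,0,0,13,-50,0,0,0,0,13,-50,0,0,0,0,10,-38,0,0,0,0,5,-18,0,0,0,0,0,0,0,0,0,0,0,0,0,0,0,0]

```text
clock: 11.95
position: [0.5526, -0.0919, 0.3053]
ee_rot: [-2.22, -2.222, -0.001]
force: [0.7, -0.0, 0.3]
width: 1.0
gripper_force: 0.0
```

```bash
python3 - <<'E'
from h import *
s=readout.observe(); print(s["clock"],s["position"])
c=vision.calibration("wrist"); im=vision.get_image("wrist"); cv2.imwrite(f"pics/wrist4.png",im[:,:,::-1])
h=hsv(im); red=(h[...,2]>60)&(h[...,1]>150)&((h[...,0]<6)|(h[...,0]>174))
print(rect(c,win(red,270,380,190,320),.2015))
E
```

```text
11.95 [ 0.55262182 -0.09191374  0.30528312]
{'c': array([554.8, -98.9]), 'size': array([55. , 56.6]), 'ang': 134.9, 'ell': array([554.2, -99.4,  52.2,  56.9]), 'px': array([328., 248.]), 'box': [286, 209, 366, 289]}
```

View pics/wrist4.png

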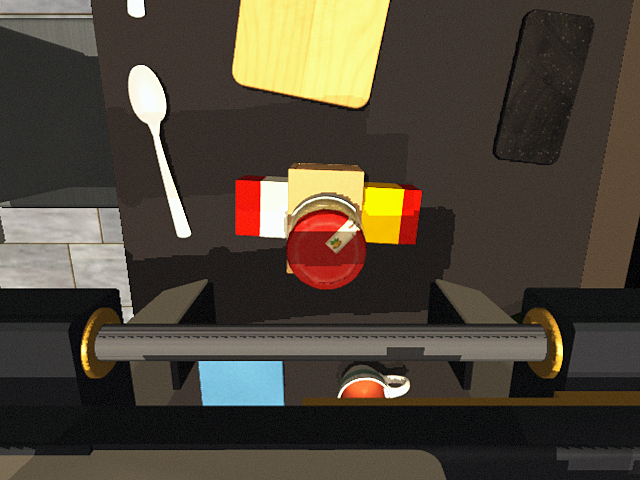

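The mustard lid is centred at about (326,249) and the jar is upright.

Emit:
carry_out:
  increments: [1.5,-7,-20,0,0,0,0,0,-35,0,0,0,0,0,-40,0,0,0,0,0,-35,0,0,0,0,0,-20,0,0,0,0,0,-9,0,0,0,0,0,0,0,0,0,0,0,0,0,0,0]

```text
clock: 13.0
position: [0.5549, -0.1011, 0.1473]
ee_rot: [2.222, 2.219, 0.002]
force: [0.2, -0.1, -0.1]
width: 1.001
gripper_force: 0.0
```

Emit:
carry_out:
  increments: [0,0,0,0,0,0,0,0,0,0,0,0,0,0,0,0,0,0,0,0,0,0,0,0,0,0,0,0,0,0,0,0,0,0,0,0]
  grip: 1
  newtons: 25

```text
clock: 13.75
position: [0.5546, -0.1015, 0.1464]
ee_rot: [2.223, 2.219, 0.001]
force: [2.6, -0.4, -0.1]
width: 0.638
gripper_force: 25.0
```

Emit:
carry_out:
  increments: [0,0,12,0,0,0,0,0,30,0,0,0,2,20,20,0,0,0,5,40,0,0,0,0,6,50,0,0,0,0,6,50,0,0,0,0,6,50,0,0,0,0,6,50,0,0,0,0,6,50,0,0,0,0,5,50,0,0,0,0,4,40,-20,0,0,0,3,25,-40,0,0,0,0,10,-40,0,0,0,0,3,-35,0,0,0,0,0,-20,0,0,0,0,0,-9,0,0,0,0,0,0,0,0,0,0,0,0,0,0,0]

```text
clock: 16.0
position: [0.604, 0.3369, 0.0458]
ee_rot: [2.224, 2.218, 0.003]
force: [0.3, 0.8, -4.7]
width: 0.634
gripper_force: 25.0
```

Emit:
carry_out:
  increments: [0,0,-3,0,0,0,0,0,-1.5,0,0,0,0,0,0,0,0,0]

```text
clock: 16.38
position: [0.6031, 0.3365, 0.0397]
ee_rot: [2.224, 2.219, -0.0]
force: [0.0, -0.4, -4.5]
width: 0.631
gripper_force: 25.0
```

Emit:
carry_out:
  increments: [0,0,-1,0,0,0,0,0,0,0,0,0]

```text
clock: 16.62
position: [0.6033, 0.3367, 0.0392]
ee_rot: [2.224, 2.219, 0.001]
force: [-0.9, -1.0, 0.2]
width: 0.633
gripper_force: 25.0
```

Emit:
carry_out:
  increments: [0,0,-1,0,0,0,0,0,0,0,0,0]

```text
clock: 16.88
position: [0.6034, 0.3368, 0.0391]
ee_rot: [2.224, 2.219, 0.001]
force: [-3.2, -3.4, 8.3]
width: 0.638
gripper_force: 25.0
```

Emit:
carry_out:
  increments: [0,0,1,0,0,0,0,0,0,0,0,0]

```text
clock: 17.12
position: [0.6033, 0.3367, 0.0391]
ee_rot: [2.224, 2.219, 0.001]
force: [-1.5, -1.2, 3.8]
width: 0.635
gripper_force: 25.0
```

Emit:
carry_out:
  increments: [0,0,0,0,0,0,0,0,0,0,0,0,0,0,0,0,0,0,0,0,0,0,0,0,0,0,20,0,0,0,0,0,35,0,0,0,0,0,45,0,0,0,0,-10,45,0,0,0,0,-25,40,0,0,0,0,-25,20,0,0,0,0,-15,0,0,0,0,0,0,0,0,0,0]
  grip: 0

```text
clock: 18.62
position: [0.6032, 0.2601, 0.2435]
ee_rot: [2.225, 2.217, -0.001]
force: [0.2, 0.5, -0.2]
width: 1.002
gripper_force: 0.0
```

```bash
python3 - <<'E'
from h import *
s=readout.observe(); print(s["clock"],s["position"])
c=vision.calibration("wrist"); im=vision.get_image("wrist"); cv2.imwrite(f"pics/wrist5.png",im[:,:,::-1])
h=hsv(im); red=(h[...,2]>60)&(h[...,1]>150)&((h[...,0]<6)|(h[...,0]>174))
print(rect(c,win(red,240,400,60,300),.094))
E
```

```text
18.625 [0.6031961  0.26009743 0.24353749]
{'c': array([602.5, 337.7]), 'size': array([53.2, 54.8]), 'ang': 136.9, 'ell': array([602. , 337. ,  51.2,  54.8]), 'px': array([323., 119.]), 'box': [285, 83, 358, 160]}
```

View pics/wrist5.png

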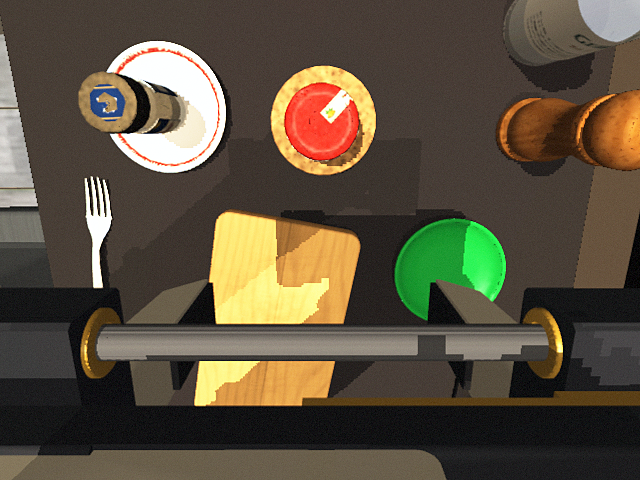

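Mustard stands upright on the coaster, with its lid at (322,121) and the coaster centred at (324,120). Now the box.

Emit:
carry_out:
  increments: [-2,-20,10,0,0,0,-5,-40,5,0,0,0,-8,-50,0,0,0,0,-8,-50,0,0,0,0,-8,-50,0,0,0,0,-6,-50,0,0,0,0,-5,-45,0,0,0,0,-3,-25,0,0,0,0,0,-15,0,0,0,0,0,0,0,0,0,0,0,0,0,0,0,0]

```text
clock: 20.05
position: [0.5583, -0.0818, 0.2588]
ee_rot: [-2.221, -2.221, -0.001]
force: [-0.4, 0.9, -0.2]
width: 0.998
gripper_force: 0.0
```

```bash
python3 - <<'E'
from h import *
s=readout.observe(); print(s["clock"],s["position"])
c=vision.calibration("wrist"); im=vision.get_image("wrist"); cv2.imwrite(f"pics/wrist6.png",im[:,:,::-1])
h=hsv(im); print(h[230,320],h[230,240])
E
```

```text
20.05 [ 0.55834379 -0.08179004  0.25876128]
[ 15 158 157] [  2 241 251]
```

View pics/wrist6.png

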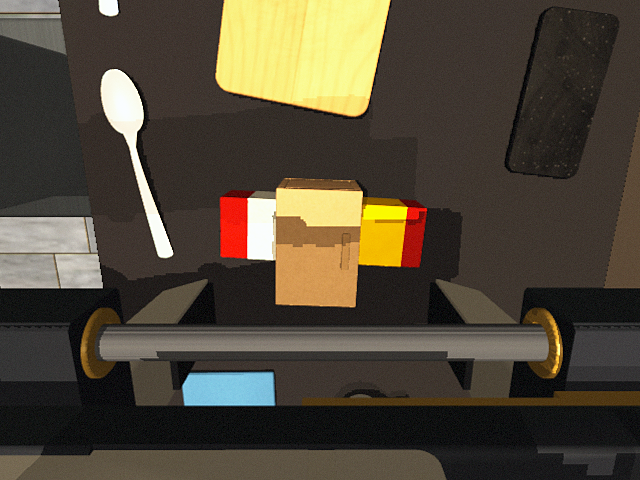

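The box top has corners at about (275,187), (362,189), (276,305) and (356,307). It is still square on the carton.

```bash
python3 - <<'E'
from h import *
c=vision.calibration("wrist")
P=[onz(c,*p,.1155)*1000 for p in [(275,187),(362,189),(356,307),(276,305)]]
print(np.round(P,1),np.round(np.mean(P,0),1))
r=cv2.minAreaRect(np.array(P,np.float32)); print(r)
for p in [(220,191),(220,258),(427,207),(422,267)]: print("carton",np.round(onz(c,*p,.046)*1000,1))
im=cv2.imread("pics/wrist6.png")[:,:,::-1]; h=hsv(im.copy())
m=(h[...,2]>100)&(h[...,0]>9)&(h[...,0]<24)&(h[...,1]>60)
print(rect(c,win(m,265,368,184,312),.1155))
ct=vision.calibration("top"); im=vision.get_image("top"); h=hsv(im); m=h[...,2]>140
cv2.imwrite("pics/top6.png",im[:,:,::-1])
t=win(m,400,463,255,305); print(rect(ct,t,.008))
# edge fits of tile long edges
ys,xs=np.nonzero(t); 
for f in (np.min,np.max):
    pts=np.array([onz(ct,u,f(ys[xs==u]),.008) for u in range(412,452)]); print(np.degrees(np.polyfit(pts[:,1],pts[:,0],1)[0]))
E
```

```text
[[ 522.9  -50.4]
 [ 588.5  -52. ]
 [ 586.2 -149. ]
 [ 520.7 -147.2]] [554.6 -99.6]
((554.5732421875, -99.71170043945312), (97.0202407836914, 65.66849517822266), 88.64768981933594)
carton [463.6 -63.9]
carton [ 459.1 -129.4]
carton [657.3 -79.1]
carton [ 656.6 -138.8]
{'c': array([555. , -98.6]), 'size': array([ 77.5, 102.4]), 'ang': 91.7, 'ell': array([554.7, -98.1,  81.4, 111.6]), 'px': array([320., 229.]), 'box': [265, 184, 367, 307]}
{'c': array([ 445.1, -355.5]), 'size': array([108. , 141.9]), 'ang': 89.6, 'ell': array([ 445.2, -355.6,  125.5,  165. ]), 'px': array([431., 280.]), 'box': [407, 262, 456, 299]}
0.4357791717669766
0.42457749264424616
```

Emit:
carry_out:
  increments: [-3.8,-10,-10,0,0,-0.024,0,-8,-30,0,0,0,0,0,-40,0,0,0,0,0,-40,0,0,0,0,0,-35,0,0,0,0,0,-25,0,0,0,0,0,-13,0,0,0,0,0,-3,0,0,0,0,0,0,0,0,0,0,0,0,0,0,0]

```text
clock: 21.4
position: [0.5551, -0.1016, 0.0637]
ee_rot: [2.249, 2.191, 0.002]
force: [-0.9, -0.3, 0.8]
width: 1.002
gripper_force: 0.0
```

Emit:
carry_out:
  increments: [0,0,0,0,0,0,0,0,0,0,0,0,0,0,0,0,0,0,0,0,0,0,0,0,0,0,0,0,0,0,0,0,0,0,0,0]
  grip: 1
  newtons: 30

```text
clock: 22.15
position: [0.5545, -0.1014, 0.0629]
ee_rot: [2.25, 2.192, 0.0]
force: [0.3, 0.3, 2.8]
width: 0.717
gripper_force: 30.0
```

Emit:
carry_out:
  increments: [0,0,12,0,0,0,0,0,25,0,0,0,-5,-12,15,0,0,0,-12,-28,0,0,0,0.004,-16,-36,0,0,0,0.004,-17,-40,0,0,0,0.004,-17,-40,0,0,0,0.004,-16,-38,0,0,0,0,-13,-32,0,0,0,0,-8,-20,0,0,0,0,-4.5,-8.5,-20,0,0,0,0,0,-30,0,0,0,0,0,-20,0,0,0,0,0,-10,0,0,0,0,0,0,0,0,0,0,0,0,0,0,0]

```text
clock: 24.15
position: [0.4462, -0.3564, 0.0356]
ee_rot: [2.232, 2.209, 0.0]
force: [0.5, -0.1, -3.2]
width: 0.723
gripper_force: 30.0
```

```bash
python3 - <<'E'
from h import *
s=readout.observe(); print(s["clock"],s["position"],s["ee_rot"],s["force"])
im=vision.get_image("wrist"); cv2.imwrite(f"pics/wrist7.png",im[:,:,::-1])
c=vision.calibration("wrist"); h=hsv(im)
m=(h[...,0]>90)&(h[...,0]<115)&(h[...,1]>80)&(h[...,2]>60)
print(rect(c,m,.008))
E
```

```text
24.15 [ 0.44623972 -0.356398    0.03557975] [2.23189711e+00 2.20923595e+00 2.79437943e-04] [ 0.52298206 -0.14917342 -3.16585129]
{'c': array([ 447.1, -303.4]), 'size': array([ 41.6, 109.2]), 'ang': 179.4, 'ell': array([ 449.5, -300.1,   40.3,  134.9]), 'px': array([324., 164.]), 'box': [202, 128, 443, 219]}
```

View pics/wrist7.png

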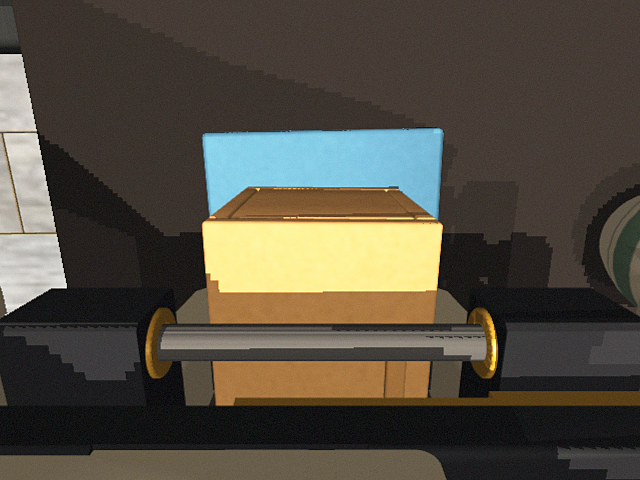

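Over the tile: its edges are at columns 203 and 442 with the box centred between them, and the far edge is at rows 128–133. I'm lowering the box.

Emit:
carry_out:
  increments: [0.5,1,-5,0,0,0,0,0,-4,0,0,0,0,0,0,0,0,0]

```text
clock: 24.58
position: [0.4461, -0.3548, 0.0253]
ee_rot: [-2.232, -2.21, 0.0]
force: [-0.4, 0.4, -4.0]
width: 0.714
gripper_force: 30.0
```

Emit:
carry_out:
  increments: [0,0,-1.5,0,0,0,0,0,0,0,0,0]

```text
clock: 24.82
position: [0.4464, -0.355, 0.0249]
ee_rot: [2.233, 2.21, -0.0]
force: [-2.9, 1.4, 4.5]
width: 0.716
gripper_force: 30.0
```

Emit:
carry_out:
  increments: [0,0,-1,0,0,0,0,0,0,0,0,0]

```text
clock: 25.08
position: [0.4464, -0.355, 0.0249]
ee_rot: [2.232, 2.21, -0.001]
force: [-6.1, 3.9, 17.6]
width: 0.72
gripper_force: 30.0
```

Emit:
carry_out:
  increments: [0,0,1.8,0,0,0,0,0,0,0,0,0]

```text
clock: 25.32
position: [0.4465, -0.3551, 0.0251]
ee_rot: [2.232, 2.21, 0.0]
force: [0.0, 0.9, -5.0]
width: 0.718
gripper_force: 30.0
```

Emit:
carry_out:
  increments: [0,0,0,0,0,0,0,0,0,0,0,0,0,0,0,0,0,0,0,0,0,0,0,0,0,0,20,0,0,0,0,0,40,0,0,0,0,0,50,0,0,0,0,10,50,0,0,-0.08,6,20,25,0,0,-0.16,14,30,15,0,0,-0.16,18,40,0,0,0,-0.16,18,40,0,0,0,-0.16,18,40,0,0,0,-0.16,18,35,0,0,0,-0.16,14,25,0,0,0,-0.16,6,10,0,0,0,-0.16,0,0,0,0,0,-0.16,0,0,0,0,0,-0.08,0,0,0,0,0,0]
  grip: 0

```text
clock: 27.7
position: [0.5583, -0.1048, 0.225]
ee_rot: [3.141, -0.06, -0.0]
force: [0.7, -1.0, 0.4]
width: 0.998
gripper_force: 0.0
```

```bash
python3 - <<'E'
from h import *
s=readout.observe(); print(s["clock"],s["position"],s["ee_rot"],s["joints"])
im=vision.get_image("wrist"); cv2.imwrite(f"pics/wrist8.png",im[:,:,::-1])
c=vision.calibration("wrist"); h=hsv(im)
ct=vision.calibration("top"); t=vision.get_image("top"); cv2.imwrite("pics/top8.png",t[:,:,::-1]); cv2.imwrite("pics/side8.png",vision.get_image("side")[:,:,::-1])
E
```

```text
27.7 [ 0.55828927 -0.10479581  0.22499814] [ 3.14086244e+00 -6.02841370e-02 -2.54946155e-04] [ 0.22942288  0.35512263 -0.18517936  1.70481944  0.07250533  1.08847467
 -1.58730656]
```

View pics/wrist8.png

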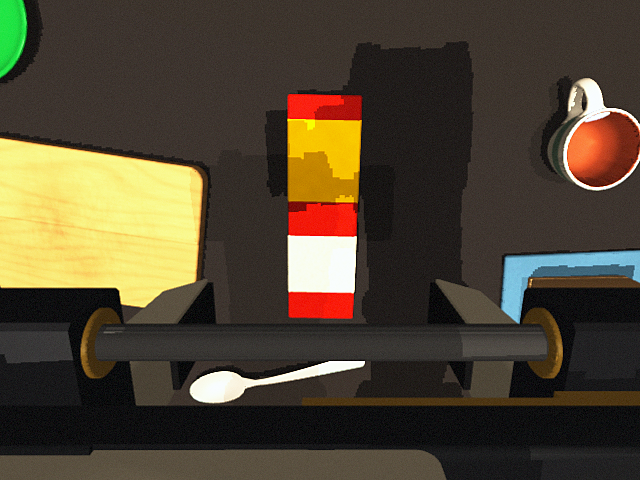

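View pics/side8.png

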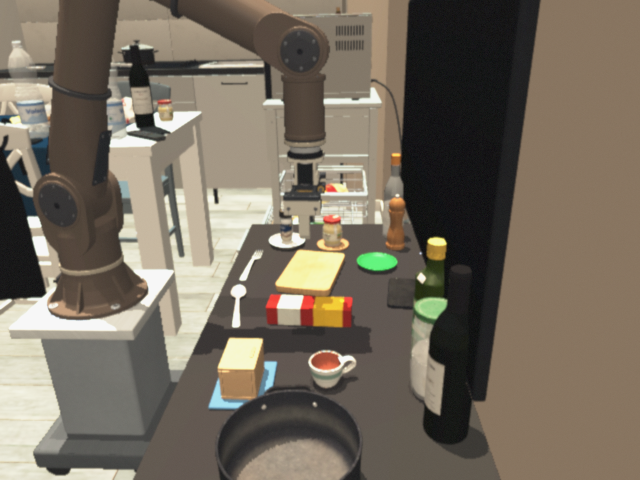

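Wrist view: the carton's top corners are at about (288,96), (362,97), (357,318) and (288,317). The side view shows the box upright on the tile at (243,368), with everything else standing.

```bash
python3 - <<'E'
from h import *
c=vision.calibration("wrist")
P=[onz(c,*p,.046)*1000 for p in [(288,96),(362,97),(357,318),(288,317)]]
print(np.round(P,1)); print(cv2.minAreaRect(np.array(P,np.float32)))
ct=vision.calibration("top"); h=hsv(cv2.imread("pics/top0.png")[:,:,::-1].copy())
b=win(h[...,2]>140,218,315,212,282); print(rect(ct,b,.022)); ys,xs=np.nonzero(b)
for f in (np.min,np.max):
    a=range(238,303) if f is np.min else range(232,298)
    pts=np.array([onz(ct,u,f(ys[xs==u]),.022) for u in a]); print(90-np.degrees(np.arctan(np.polyfit(pts[:,1],pts[:,0],1)[0])))
t=cv2.imread("pics/top8.png")[:,:,::-1].copy(); ht=hsv(t); print("box",rect(ct,win((ht[...,2]>140)&(ht[...,0]<35),400,463,255,305),.0775))
# board in wrist6 is cut; use corners there
E
```

```text
[[ 655.7  -80.8]
 [ 652.7 -139.6]
 [ 459.8 -132.8]
 [ 463.3  -69.1]]
((557.8621215820312, -106.188720703125), (63.80511474609375, 192.96640014648438), 86.88946533203125)
{'c': array([547.9, 127.3]), 'size': array([147.9, 237.9]), 'ang': 79.3, 'ell': array([547.8, 127.2, 165.6, 281.3]), 'px': array([266., 246.]), 'box': [223, 216, 309, 277]}
79.17707941980888
79.17532560824881
box {'c': array([ 442.9, -355.2]), 'size': array([67.2, 96.9]), 'ang': 89.6, 'ell': array([ 443.6, -355.3,   76.2,  114.4]), 'px': array([436., 280.]), 'box': [419, 268, 453, 292]}
```

Emit:
carry_out:
  increments: [0,-1,-20,0,0,-0.012,0,0,-40,0,0,0,0,0,-50,0,0,0,0,0,-45,0,0,0,0,0,-30,0,0,0,0,0,-18,0,0,0,0,0,-10,0,0,0,0,0,-2,0,0,0,0,0,0,0,0,0]

```text
clock: 28.98
position: [0.559, -0.1061, 0.0108]
ee_rot: [3.14, -0.08, 0.002]
force: [0.1, 0.7, 0.3]
width: 0.998
gripper_force: 0.0
```

Emit:
carry_out:
  increments: [0,0,0,0,0,0,0,0,0,0,0,0,0,0,0,0,0,0,0,0,0,0,0,0,0,0,0,0,0,0,0,0,0,0,0,0]
  grip: 1
  newtons: 35

```text
clock: 29.72
position: [0.5584, -0.106, 0.0102]
ee_rot: [3.141, -0.081, 0.0]
force: [-0.8, 0.1, 3.2]
width: 0.654
gripper_force: 35.0
```

Emit:
carry_out:
  increments: [0,0,15,0,0,0,0,0,35,0,0,0,0,10,20,0,0,0.084,-1,20,0,0,0,0.15,-1,30,0,0,0,0.15,-1,30,0,0,0,0.15,-1,30,0,0,0,0.15,-1,30,0,0,0,0.15,-1,30,0,0,0,0.15,-1,25,0,0,0,0.15,-1,20,0,0,0,0.15,-1,9,0,0,0,0.15,0,0,0,0,0,0,0,0,-15,0,0,0,0,0,-20,0,0,0,0,0,0,0,0,0,0,0,0,0,0,0]

```text
clock: 31.85
position: [0.5495, 0.1277, 0.0451]
ee_rot: [2.422, 2.001, -0.0]
force: [0.4, 0.0, -2.5]
width: 0.652
gripper_force: 35.0
```

```bash
python3 - <<'E'
from h import *
s=readout.observe(); print(s["clock"],s["position"],s["ee_rot"],s["force"])
im=vision.get_image("wrist"); cv2.imwrite(f"pics/wrist9.png",im[:,:,::-1])
E
```

```text
31.85 [0.54947973 0.12772586 0.0451179 ] [ 2.42151341e+00  2.00126361e+00 -2.89453216e-04] [ 0.42567031  0.0406174  -2.48510688]
```

View pics/wrist9.png

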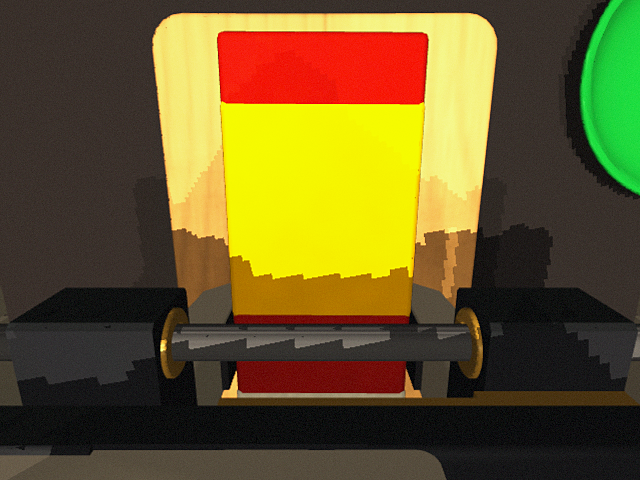

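The board's far edge is at row 13 with sides at columns 153 and 497. The carton's end edge is at row 32, columns 219–428, well aligned.

```bash
python3 - <<'E'
from h import *
c=vision.calibration("wrist"); a=np.radians(79.2); L=np.array([np.cos(a),np.sin(a)]); N=np.array([np.sin(a),-np.cos(a)])
g=lambda u,v,z: onz(c,u,v,z)*1000
f=lambda p:(round(p@L,1),round(p@N,1))
print("edge",f(g(200,13,.022)),f(g(460,13,.022)),"sides",f(g(153,45,.022)),f(g(497,45,.022)),f(g(167,180,.022)),f(g(485,180,.022)))
print("carton end",f(g(222,33,.081)),f(g(425,33,.081)),f(g(232,270,.081)),f(g(412,270,.081)))
print("tcp",f(readout.observe()["position"][:2]*1000), "board top est", f(np.array([547.9,127.3])))
E
```

```text
edge (np.float64(347.5), np.float64(466.0)) (np.float64(347.3), np.float64(571.7)) sides (np.float64(335.6), np.float64(445.5)) (np.float64(335.4), np.float64(588.1)) (np.float64(279.8), np.float64(445.5)) (np.float64(279.6), np.float64(589.2))
carton end (np.float64(327.7), np.float64(487.7)) (np.float64(327.6), np.float64(544.0)) (np.float64(258.0), np.float64(486.2)) (np.float64(257.9), np.float64(544.5))
tcp (np.float64(228.7), np.float64(516.0)) board top est (np.float64(227.7), np.float64(514.3))
```

Emit:
carry_out:
  increments: [0.7,0,-7,0,0,0,0,0,-4,0,0,0,0,0,0,0,0,0]

```text
clock: 32.28
position: [0.5498, 0.1279, 0.0337]
ee_rot: [-2.42, -2.003, 0.001]
force: [-0.2, -0.8, -3.3]
width: 0.653
gripper_force: 35.0
```

Emit:
carry_out:
  increments: [0,0,-1.2,0,0,0,0,0,0,0,0,0]

```text
clock: 32.52
position: [0.5501, 0.1281, 0.0329]
ee_rot: [2.42, 2.003, 0.0]
force: [0.1, -0.3, -2.7]
width: 0.653
gripper_force: 35.0
```

Emit:
carry_out:
  increments: [0,0,-1,0,0,0,0,0,0,0,0,0]

```text
clock: 32.78
position: [0.5501, 0.1281, 0.0319]
ee_rot: [2.42, 2.003, 0.0]
force: [0.8, -0.7, -2.2]
width: 0.65
gripper_force: 35.0
```

Emit:
carry_out:
  increments: [0,0,-0.8,0,0,0,0,0,0,0,0,0]

```text
clock: 33.02
position: [0.5502, 0.1281, 0.0319]
ee_rot: [2.42, 2.003, 0.0]
force: [-3.0, -0.7, 7.4]
width: 0.652
gripper_force: 35.0
```

Emit:
carry_out:
  increments: [0,0,-0.7,0,0,0,0,0,0,0,0,0]

```text
clock: 33.28
position: [0.5502, 0.128, 0.0319]
ee_rot: [2.419, 2.002, 0.0]
force: [-6.0, -3.3, 17.0]
width: 0.653
gripper_force: 35.0
```

Contact. Relax, release, raise and retreat.

Emit:
carry_out:
  increments: [0,0,1.2,0,0,0,0,0,0,0,0,0]

```text
clock: 33.52
position: [0.5502, 0.1281, 0.0319]
ee_rot: [2.42, 2.003, 0.001]
force: [-1.2, -1.2, 5.0]
width: 0.65
gripper_force: 35.0
```

Emit:
carry_out:
  increments: [0,0,0,0,0,0,0,0,0,0,0,0,0,0,0,0,0,0,0,0,0,0,0,0,0,0,15,0,0,0,0,0,35,0,0,0,0,0,50,0,0,0,0,0,50,0,0,0,0,-20,50,0,0,0,0,-40,30,0,0,0,0,-50,10,0,0,0,0,-50,0,0,0,0,0,-50,0,0,0,0,0,-30,0,0,0,0,0,0,0,0,0,0,0,0,0,0,0,0]
  grip: 0

```text
clock: 35.52
position: [0.55, -0.1108, 0.2723]
ee_rot: [-2.419, -2.004, -0.002]
force: [-0.7, 0.2, 0.7]
width: 1.003
gripper_force: 0.0
```

```bash
python3 - <<'E'
from h import *
s=readout.observe(); print(s["clock"],s["position"],s["force"],s["width"])
t=vision.get_image("top"); cv2.imwrite("pics/top9.png",cv2.resize(t[140:330,130:480],None,fx=2.2,fy=2.2)[:,:,::-1])
a=vision.get_image("side"); cv2.imwrite("pics/f.png",np.vstack([cv2.resize(t[140:330,130:480],(640,347)),cv2.resize(a[200:420,180:500],(364,250))[:, :].copy() if 0 else cv2.copyMakeBorder(cv2.resize(a[200:420,180:500],(364,250)),0,0,0,276,0)])[:,:,::-1])
E
```

```text
35.525 [ 0.55004137 -0.11084478  0.27226279] [-0.74187848  0.20122943  0.69108534] 1.0032995884584874
```

View pics/f.png

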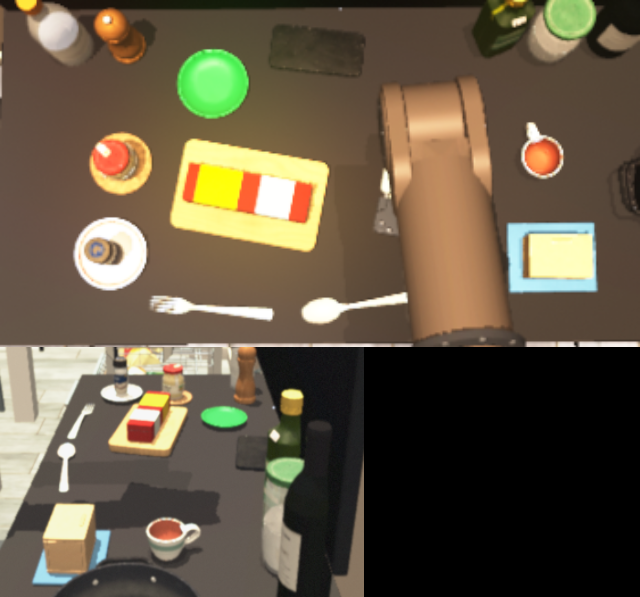

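The final view shows all four things on their places: jars at (115,155) and (100,250), carton at (248,192) and box at (560,255). The mug at (542,155) has not moved.

```bash
python3 -c "
from cell import arm; print(arm.sign_off())"
```

```text
the job is handed in; nothing more can be done
None
```

The pile is apart in the order asked: spice jar on the white saucer, mustard on the coaster, pine box on the tile and carton on the board. The final images show everything upright and centred and the mug where it stood. I handed the job in at about 36 s on the robot's clock; sign-off returned no verdict.

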